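Click the collet nut tight with the tommy bar

TASK

Take the red-handled tommy bar off its rest and push it through the cross-hole of the torque nut on the blue tightening block until its red grip is close up to the nut. Then turn the nut clockwise (seen from above) until it clicks past its detent, and let go, leaving the bar in the cross-hole. Leave the rings, the wrench and the brush where they are.

Things in the scene. Friction and masses are not known exactly. Their poses are not given: they have to be found in the camera images.
- fixture: Blue tightening block bolted to the bench, 110 x 110 x 55 mm, with a tool holder's steel flange (58 mm across) on top up to 77 mm and the torque nut above that. Origin: centre of the underside, below the nut's axis. On its -y side, on top, a grey guide (22 mm wide, to 77 mm high) holds the brass detent plunger that the nut's tooth must pass.
- nut (a joint): Angle of the torque nut about its vertical axis, rad, growing clockwise seen from above; stops at 0 and 1.0. It starts between 0 and 0.25. A sprung detent resists from about 0.3 (up to about 0.6 N m) with its crest at 0.5: released before that it springs back; past it the nut jumps on to about 0.7 (tight) and may be turned farther freely.
- nut_eye (a point): Centre of the nut's square cross-hole (20 x 20 mm, open at both ends), on the nut's axis, 99 mm above the bench; x runs along the hole (level, turns with the nut), z up. Yellow cheeks beside the hole are 36 mm long; the dark discs above and below are 56 mm across, top 22 mm above this point (brass cone 30 mm). White line on top: the hole's direction. The bar may enter from either side.
- bar: Loose tommy bar, 180 g, lying level on its rest, axis 50 mm above the bench. Steel rod 12 mm in diameter from x = -90 to +75 mm in its own frame, its last 10 mm tapering to 6 mm at the +x tip; red square grip 22 x 22 mm from x = -90 to -40 mm (overhangs the rest; too thick for the hole). Origin on the axis, x from grip to tip.
- bar_tip (a point): Tapered free end of the bar, on its axis (bar x = +75 mm).
- bar_grip (a point): Middle of the bar's red square grip, on its axis (bar x = -65 mm).
- rest: Fixed green rest of the bar: base plate 120 x 60 x 12 mm and two notched posts, 10 mm thick along the bar, 34 mm wide, 54 mm high, at x = -26 and +55 mm in its frame (that of the bar as it lies there); notches 16 mm wide. Lift the bar straight up. Origin: on the bench below the bar's origin.
- ring_a: Bystander: loose turned steel ring, 84 mm across, 60 mm high. Origin: centre of its underside.
- ring_b: Bystander: loose turned steel ring, 96 mm across, 50 mm high. Origin: centre of its underside.
- wrench: Bystander: loose wrench, 200 mm long, lying along its x. Origin under its middle.
- brush: Bystander: loose bench brush, 200 mm long, lying along its x. Origin under its middle.

How it is judged:
On the way, in this order (a step that is already met when the one before it is completed fails the run):
1. the bar is through the nut's cross-hole, the nut not yet clicked (((x of bar_tip in the frame of nut_eye between 0.055 and 0.2 m and x of bar_grip in the frame of nut_eye between -0.2 and -0.03 m and y of bar_tip in the frame of nut_eye between -0.025 and 0.025 m and z of bar_tip in the frame of nut_eye between -0.025 and 0.025 m and y of bar_grip in the frame of nut_eye between -0.025 and 0.025 m and z of bar_grip in the frame of nut_eye between -0.025 and 0.025 m) or (x of bar_tip in the frame of nut_eye between -0.2 and -0.055 m and x of bar_grip in the frame of nut_eye between 0.03 and 0.2 m and y of bar_tip in the frame of nut_eye between -0.025 and 0.025 m and z of bar_tip in the frame of nut_eye between -0.025 and 0.025 m and y of bar_grip in the frame of nut_eye between -0.025 and 0.025 m and z of bar_grip in the frame of nut_eye between -0.025 and 0.025 m)) and value of joint nut below 0.5 rad), for 0.2 s.
2. the nut is turned past its detent with the bar in the hole (((x of bar_tip in the frame of nut_eye between 0.055 and 0.2 m and x of bar_grip in the frame of nut_eye between -0.2 and -0.03 m and y of bar_tip in the frame of nut_eye between -0.025 and 0.025 m and z of bar_tip in the frame of nut_eye between -0.025 and 0.025 m and y of bar_grip in the frame of nut_eye between -0.025 and 0.025 m and z of bar_grip in the frame of nut_eye between -0.025 and 0.025 m) or (x of bar_tip in the frame of nut_eye between -0.2 and -0.055 m and x of bar_grip in the frame of nut_eye between 0.03 and 0.2 m and y of bar_tip in the frame of nut_eye between -0.025 and 0.025 m and z of bar_tip in the frame of nut_eye between -0.025 and 0.025 m and y of bar_grip in the frame of nut_eye between -0.025 and 0.025 m and z of bar_grip in the frame of nut_eye between -0.025 and 0.025 m)) and value of joint nut above 0.6 rad), for 0.2 s.
At the end, for the whole second after the job is handed in: The nut rests past its detent (joint above 0.6 rad) and the bar rests, released, through the cross-hole: its tip at least 55 mm beyond the nut's axis on one side, the middle of its grip at least 30 mm from it on the other, both within 25 mm of the hole's axis sideways and in height (all of step 2 and linear speed of bar below 0.03 m/s and velocity of joint nut below 0.1 rad/s); the robot touches nothing.
It fails at once if a ring, the wrench or the brush is moved by more than 40 mm (distance of any of ring_a, ring_b, wrench, brush from where it was at the start of the episode above 0.04 m).
It also fails if it takes over 51 s, if anything falls off the work surface, if the arm or the gripper's body presses on something with over 40 N, if the wrist force passes 120 N, or if a joint passes its speed limit or range.

ROBOT

A 6-joint arm with a two-finger parallel gripper is mounted at the origin on the work surface. World frame = base frame: x ahead of the robot, y to its left, z up, the work surface at z = 0. Lengths are in m, angles in rad, forces in N, time in s.
With the tool pointing down it reaches from about 0.35 to 1 m from the base axis. Payload 7.1 kg.
Tool frame: the origin (TCP) lies on the mounting face of the last link; the fingertips stand 173 mm ahead of it and the grasp point (between the pads) lies 155 mm ahead of it (env.pinch_z is the distance from the TCP to the grasp point, in m); z points along the fingers, y is the line along which they close (so a half turn about z gives the same grasp; the last joint's range is limited). The gripper opens to 85 mm and grips with 20 to 120 N. Pads are 22 mm wide; open, the fingers measure 114 mm over their backs; the gripper's body (76 mm by 85 mm) begins 54 mm behind the grasp point. The pads swing forward as they close: fully open they stand 13 mm farther back than shut.
Start: joints at [1.329, 0.423, 1.63, -0, 1.089, -0.019], TCP at [0.138, 0.61, 0.405] pointing down, gripper open.
Joint ranges: [-3, 3], [-0.9, 2.11], [0.09, 2.58], [-1.31, 4.45], [0.11, 2.69], [-2.54, 2.54]. Speed limits (rad/s): [2.39, 2.39, 3.01, 3.14, 3.14, 3.14].

INTERFACE

Orientations are given as a 3x3 rotation matrix whose columns are the frame's x, y, z axes.
In Python, from plant import env, optics gives the robot as it stands.
- The arm moves only by the tool play_rows, never from a script. Its argument "steps" is a list of rows, each a list of 6 numbers: the shift along the tool's x, y, z in cm, then the turn, a rotation vector about the tool's x, y, z in degrees. A call has exactly 5 rows; each row shifts and turns the commanded pose from where the row before left it, along the tool's axes as they then stand; what a row does not reach is not made up. A row lasts 1/12 s, in which the tool goes at most 41.7 mm and 7.16 degrees, less where a joint would pass 70% of its speed; a pose out of reach is approached as far as the arm can. A call with a gripper value outside its range is refused whole. "fingers" is the opening, from 0 (shut) to 1 (fully open), set as the call begins (left out, the last holds). The fingers move at their own pace and stop on an object; "force" is the grip in N (left out, the last holds). Time passes only in rows, so rows that do not move let the fingers close, or fill a call up. It gives the time, the measured TCP pose, the force, the opening and the grip force at its end, in the units of the state.
- env.get_state(): the state, without advancing time (a new reading comes with each control period).
- optics.grab_frame(name): name is "side" or "top"; returns a dict with "img" (420x560x3 uint8, red, green, blue), "fov_y" (degrees; the focal length in pixels is half the picture's height over the tangent of half this angle, whatever the lens; pixels are square), "cx", "cy" (the principal point, pixels), "R" (3x3) and "t" (3): a world point X has camera coordinates R X + t. Camera axes: x right, y down, z forward; pixel columns grow to the right and rows downward; lengths in m; the calibration is good to about 2 mm. A picture is of the moment at which its call begins. There is no depth.
- env.close_job(): hands the job in; it is judged then, once.
The state is a dict: "time_s": time; "joints": joint angles; "joint_vel": joint speeds; "joint_efforts": joint torques, N m; "tcp_pos": TCP position; "ee_rot": TCP orientation; "ft_force": force on the tool from outside, world axes, zero at the start; "moment": the same for the moment, N m; "grip_width": opening from 0.0 (shut) to 1.0 (fully open); "grip_force": force on a finger pad.
Only numpy, scipy, OpenCV 4.12 (cv2) and the standard library are available. Lean on these libraries where they do the work, as an engineer would, in place of code of your own. Each camera call takes 0.05 s, during which the arm holds its last target. There are 200 camera calls.

## Working session

There is one attempt and no reset: what is moved stays moved. The work goes in short steps, Python scripts to look and compute and a tool call to move; the robot and the scene stay as the last step left them, time stands still between calls to the robot, and variables do not carry over. Pictures are saved under pics/ and viewed, at most 10 in all, crops included, and the job is handed in when it is done.

Besides the shell and the picture viewer there is one more tool, called after "Request:" by a JSON object that holds its "api" and its "payload". play_rows: Moves the arm, as the interface text tells. Its arguments: {"type":"object","properties":{"steps":{"type":"array","items":{"type":"array","items":{"type":"number"}}},"fingers":{"type":"number"},"force":{"type":"number"}},"required":["steps"]}

```bash
mkdir -p pics; ls; python3 - <<'E'
from plant import env, optics
import cv2, numpy as np
for n in ("side","top"):
    f=optics.grab_frame(n); cv2.imwrite(f"pics/{n}0.png",f["img"][:,:,::-1])
    np.savez(f"pics/{n}0.npz",**f)
    print(n,f["fov_y"],f["cx"],f["cy"],np.round(f["R"],4).tolist(),np.round(f["t"],4), {k for k in f})
s=env.get_state();print(s, env.pinch_z)
E
```

```text
pics
side 53.26841534034866 281.99988205562914 213.4462371505814 [[0.6888, -0.7249, 0.0075], [-0.4599, -0.445, -0.7684], [0.5603, 0.5259, -0.6399]] [-0.4109  0.3391  0.8701] {'t', 'fov_y', 'R', 'img', 'cx', 'cy'}
top 57.125961524807565 279.39044337896706 215.96014065352003 [[0.0095, -1.0, 0.0025], [-0.998, -0.0096, -0.0632], [0.0632, -0.0019, -0.998]] [0.0112 0.5724 1.2312] {'t', 'fov_y', 'R', 'img', 'cx', 'cy'}
{'time_s': 0.1, 'joints': array([ 1.32901838e+00,  4.23748048e-01,  1.63063655e+00, -4.98167087e-06,
        1.08859914e+00, -1.90164658e-02]), 'joint_vel': array([-0.00035045, -0.00134172, -0.00164827, -0.00109504,  0.00032583,
       -0.0008196 ]), 'joint_efforts': array([-5.70654865e-04, -5.58426797e+01, -2.82444459e+01, -6.19797947e-05,
        3.02267472e-03, -2.64634714e-06]), 'tcp_pos': array([0.13799924, 0.60930239, 0.40402445]), 'ee_rot': array([[-9.75291599e-01,  2.20921229e-01, -3.28783076e-04],
       [ 2.20921472e-01,  9.75290662e-01, -1.35168821e-03],
       [ 2.20424428e-05, -1.39092540e-03, -9.99999032e-01]]), 'ft_force': array([ 0.4023352 , -0.47733257, -0.10800794]), 'moment': array([ 0.03108515,  0.03260915, -0.01331409]), 'grip_force': 0.0, 'grip_width': 1.0023882483746223} 0.1547
```

View pics/top0.png

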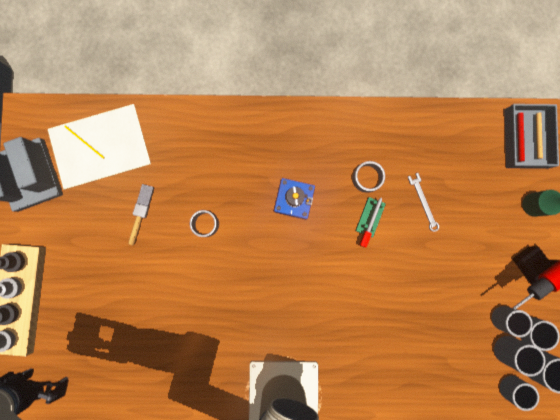

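View pics/side0.png

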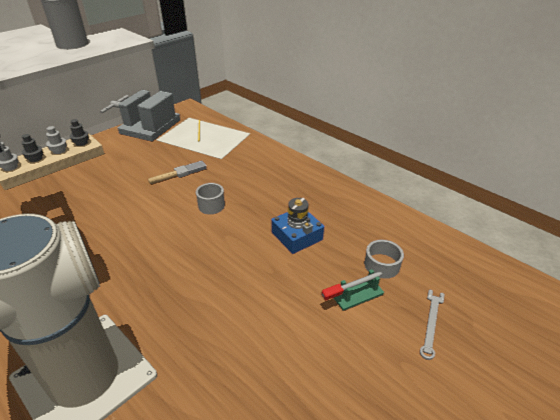

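The top view shows the fixture at (295,198), with its guide to the right at (310,201). The bar runs from its red grip at (366,240) to its tip near (379,200). Ring_a is at (370,176), just beyond the tip, and the wrench is at (424,205). The side view shows the same layout: nut at (298,210), grip at (333,292), tip at (381,275).

```bash
cat > h.py <<'E'
import numpy as np, cv2
def load(n): return dict(np.load(f"pics/{n}.npz"))
def foc(f): return 210/np.tan(np.radians(float(f["fov_y"]))/2)
def ray(f,p):
    d=f["R"].T@np.array([(p[0]-f["cx"])/foc(f),(p[1]-f["cy"])/foc(f),1.]); return -f["R"].T@f["t"],d/np.linalg.norm(d)
def onz(f,p,z):
    c,d=ray(f,p); return c+d*(z-c[2])/d[2]
def proj(f,X):
    c=f["R"]@np.array(X)+f["t"]; return np.array([f["cx"],f["cy"]])+foc(f)*c[:2]/c[2]
def tri(fs,ps):
    A=0;b=0
    for f,p in zip(fs,ps):
        c,d=ray(f,p);M=np.eye(3)-np.outer(d,d);A=A+M;b=b+M@c
    X=np.linalg.solve(A,b); return X,[np.round(proj(f,X)-p,1) for f,p in zip(fs,ps)]
def mask(f,lo,hi): return cv2.inRange(cv2.cvtColor(f["img"],cv2.COLOR_RGB2HSV),np.array(lo),np.array(hi))
E
python3 - <<'E'
from h import *
t,s=load("top0"),load("side0")
def blob(f,lo,hi,box):
    m=mask(f,lo,hi);k=np.zeros_like(m);x0,y0,x1,y1=box;k[y0:y1,x0:x1]=m[y0:y1,x0:x1]
    n,l,st,c=cv2.connectedComponentsWithStats(k);i=1+np.argmax(st[1:,4]);
    pts=np.argwhere(l==i)[:,::-1].astype(np.float32)
    return c[i],st[i],cv2.minAreaRect(pts)
for f,boxes in((t,[(350,185,395,255),(265,170,325,225)]),(s,[(315,260,390,310),(265,190,330,255)])):
    print("red",blob(f,(0,150,80),(8,255,255),boxes[0])); print("red2",cv2.countNonZero(mask(f,(172,150,80),(180,255,255))))
    print("blue",blob(f,(105,120,40),(125,255,255),boxes[1]))
a=t["img"][160:255,265:395];b=s["img"][190:315,265:395]
cv2.imwrite("pics/c1.png",cv2.resize(a[:,:,::-1],None,fx=6,fy=6,interpolation=cv2.INTER_CUBIC))
cv2.imwrite("pics/c2.png",cv2.resize(b[:,:,::-1],None,fx=4.8,fy=4.8,interpolation=cv2.INTER_CUBIC))
E
```

```text
red (array([365.1496063 , 238.64566929]), array([360, 231,  12,  16, 127], dtype=int32), ((365.1000061035156, 238.7000274658203), (8.22192096710205, 15.811387062072754), 18.434947967529297))
red2 0
blue (array([291.57560137, 198.61512027]), array([275, 180,  38,  37, 582], dtype=int32), ((293.718017578125, 198.19834899902344), (32.75262451171875, 33.61152267456055), 13.240518569946289))
red (array([332.13888889, 291.34722222]), array([322, 284,  22,  17, 216], dtype=int32), ((332.34619140625, 291.23077392578125), (11.307693481445312, 20.615386962890625), 67.38013458251953))
red2 4
blue (array([296.18316832, 233.14257426]), array([ 272,  213,   52,   40, 1010], dtype=int32), ((297.51458740234375, 228.53170776367188), (39.670841217041016, 48.40122604370117), 65.224853515625))
```

View pics/c1.png

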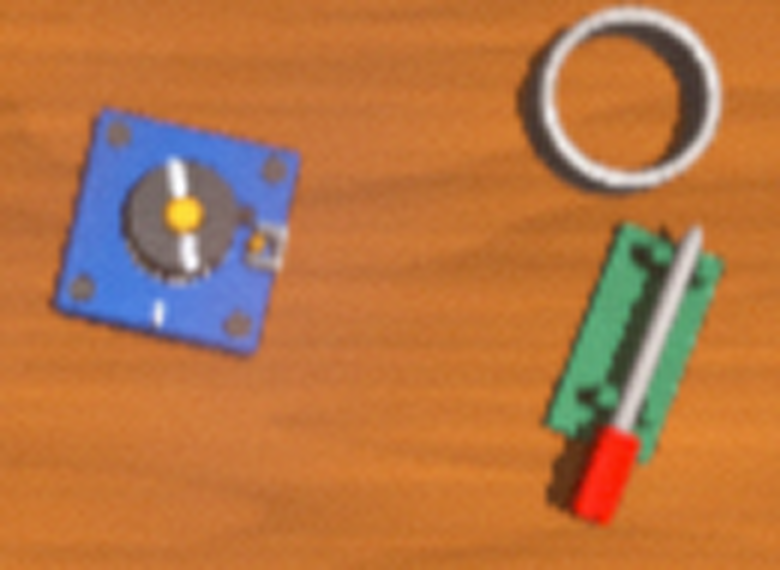

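View pics/c2.png

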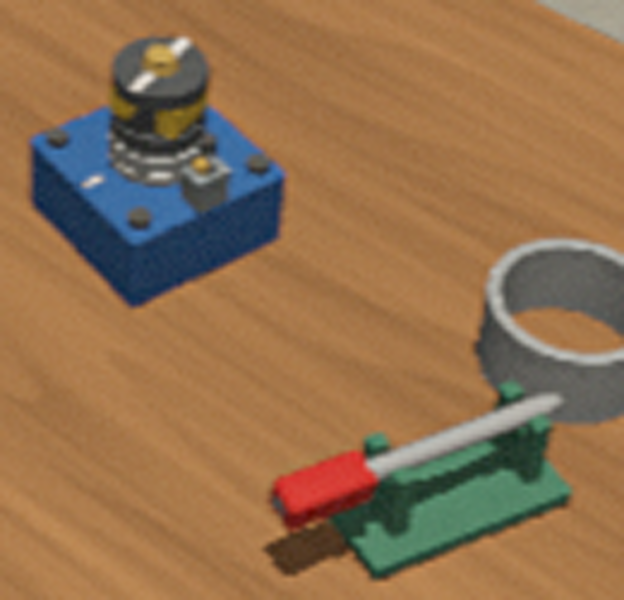

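The top crop shows the white line from (176,160) to (192,270), the cone at (184,213), the bar tip at (699,228) and grip corners (608,430), (638,437), (574,510) and (604,523). The side crop shows the tip at (560,398), the rod/grip joint at (372,468), and the line from (188,42) to (133,88).

```bash
python3 - <<'E'
from h import *
t,s=load("top0"),load("side0")
T=lambda u,v:np.array([(u+.5)/6-.5+265,(v+.5)/6-.5+160]); S=lambda u,v:np.array([(u+.5)/4.8-.5+265,(v+.5)/4.8-.5+190])
print("tip",tri([t,s],[T(699,228),S(560,398)]))
print("joint",tri([t,s],[T(623,433),S(372,468)]))
print("cone",tri([t,s],[T(184,213),S(160,50)]))
print("l1",tri([t,s],[T(176,160),S(188,42)]));print("l2",tri([t,s],[T(192,270),S(133,88)]))
c=[onz(t,T(*p),.055) for p in((103,108),(300,152),(253,355),(57,306))]
print("block top",np.round(c,4),np.mean(c,0),[round(np.linalg.norm(c[i]-c[i-1]),4) for i in range(4)])
e=c[0]-c[3]+c[1]-c[2];print("block yaw",np.degrees(np.arctan2(e[1],e[0])))
a,b=[onz(t,T(*p),.121) for p in((176,160),(192,270))];d=a-b;print("line",a,b,(a+b)/2,np.degrees(np.arctan2(d[1],d[0])))
tip=onz(t,T(699,228),.05);g=[onz(t,T(*p),.061) for p in((608,430),(638,437),(604,523),(574,510))];gc=np.mean(g,0)
d=tip-gc;print("tip",tip,"grip",gc,np.linalg.norm(d[:2]),np.degrees(np.arctan2(d[1],d[0])))
print("cone z.129",onz(t,T(184,213),.129))
E
```

```text
tip (array([ 0.63138148, -0.30442308,  0.05028841]), [array([-0.1,  0.1]), array([ 0.2, -0. ])])
joint (array([ 0.52358408, -0.26384781,  0.0538298 ]), [array([ 0.2, -0.2]), array([-0.3,  0. ])])
cone (array([ 0.62724352, -0.02917775,  0.12963331]), [array([-0.1,  0.1]), array([ 0.2, -0. ])])
l1 (array([ 0.65536792, -0.02566539,  0.11773757]), [array([-0.1,  0.1]), array([ 0.1, -0. ])])
l2 (array([ 0.59997002, -0.03380371,  0.12077405]), [array([-0.1,  0.1]), array([ 0.1, -0. ])])
block top [[ 0.6917  0.0104  0.055 ]
 [ 0.6693 -0.0936  0.055 ]
 [ 0.562  -0.0694  0.055 ]
 [ 0.5868  0.0335  0.055 ]] [ 0.6274359 -0.0297586  0.055    ] [np.float64(0.1074), np.float64(0.1063), np.float64(0.11), np.float64(0.1058)]
block yaw -12.588226816725454
line [ 0.65510098 -0.02572799  0.121     ] [ 0.60022266 -0.03405599  0.121     ] [ 0.62766182 -0.02989199  0.121     ] 8.629030506294503
tip [ 0.63170381 -0.30485441  0.05      ] grip [ 0.50102234 -0.25265554  0.061     ] 0.14072088382796424 -21.773539949282508
cone z.129 [ 0.62767397 -0.02954952  0.129     ]
```

Request:
{"api": "play_rows", "payload": {"steps": [[0, 0, 0, 0, 0, 4.4], [0, 0, 0, 0, 0, 4.4], [-3.25, -1.68, 0, 0, 0, 0], [-3.25, -1.68, 0, 0, 0, 0], [-3.25, -1.68, 0, 0, 0, 0]], "fingers": 1.0}}

```text
time_s: 0.52
tcp_pos: [0.2104, 0.5259, 0.4041]
ee_rot: [[-0.931, 0.366, -0.0], [0.366, 0.931, -0.001], [-0.0, -0.001, -1.0]]
ft_force: [0.6, -0.9, 0.2]
grip_width: 0.999
grip_force: 0.0
```

Request:
{"api": "play_rows", "payload": {"steps": [[-3.25, -1.68, 0, 0, 0, 0], [-3.25, -1.68, 0, 0, 0, 0], [-3.25, -1.68, 0, 0, 0, 0], [-3.25, -1.68, 0, 0, 0, 0], [-3.25, -1.68, 0, 0, 0, 0]]}}

```text
time_s: 0.93
tcp_pos: [0.3312, 0.3874, 0.4045]
ee_rot: [[-0.93, 0.367, -0.0], [0.367, 0.93, -0.0], [0.0, -0.0, -1.0]]
ft_force: [0.5, 0.1, -0.3]
grip_width: 0.998
grip_force: 0.0
```

Request:
{"api": "play_rows", "payload": {"steps": [[-3.25, -1.68, 0, 0, 0, 0], [-3.25, -1.68, 0, 0, 0, 0], [-3.25, -1.68, 0, 0, 0, 0], [-3.25, -1.68, 0, 0, 0, 0], [-3.25, -1.68, 0, 0, 0, 0]]}}

```text
time_s: 1.35
tcp_pos: [0.4515, 0.2495, 0.4046]
ee_rot: [[-0.93, 0.368, -0.0], [0.368, 0.93, -0.0], [0.0, -0.0, -1.0]]
ft_force: [-1.0, 0.6, 0.4]
grip_width: 0.999
grip_force: 0.0
```

Request:
{"api": "play_rows", "payload": {"steps": [[-1.52, -2.99, 0, 0, 0, 0], [-1.52, -2.99, 0, 0, 0, 0], [-1.52, -2.99, 0, 0, 0, 0], [-1.52, -2.99, 0, 0, 0, 0], [-1.52, -2.99, 0, 0, 0, 0]]}}

```text
time_s: 1.77
tcp_pos: [0.4662, 0.0825, 0.4045]
ee_rot: [[-0.93, 0.367, -0.0], [0.367, 0.93, -0.0], [0.0, -0.0, -1.0]]
ft_force: [0.3, 0.3, -0.4]
grip_width: 1.0
grip_force: 0.0
```

Request:
{"api": "play_rows", "payload": {"steps": [[-1.52, -2.99, 0, 0, 0, 0], [-1.52, -2.99, 0, 0, 0, 0], [-1.52, -2.99, 0, 0, 0, 0], [-1.52, -2.99, 0, 0, 0, 0], [-1.52, -2.99, 0, 0, 0, 0]]}}

```text
time_s: 2.18
tcp_pos: [0.4819, -0.0845, 0.4046]
ee_rot: [[-0.93, 0.368, -0.0], [0.368, 0.93, 0.0], [0.0, -0.0, -1.0]]
ft_force: [0.8, 0.0, 0.7]
grip_width: 1.0
grip_force: 0.0
```

Request:
{"api": "play_rows", "payload": {"steps": [[-1.52, -2.99, 0, 0, 0, 0], [-1.52, -2.99, 0, 0, 0, 0], [-1.52, -2.99, 0, 0, 0, 0], [-1.52, -2.99, 0, 0, 0, 0], [0, 0, 0, 0, 0, 0]]}}

```text
time_s: 2.6
tcp_pos: [0.4952, -0.221, 0.4047]
ee_rot: [[-0.929, 0.371, 0.001], [0.371, 0.929, -0.002], [-0.002, -0.001, -1.0]]
ft_force: [-0.0, -0.4, 0.8]
grip_width: 1.001
grip_force: 0.0
```

Request:
{"api": "play_rows", "payload": {"steps": [[-1.2, -2.7, 0, 0, 0, 0], [0, 0, 3, 0, 0, 0], [0, 0, 3, 0, 0, 0], [0, 0, 3, 0, 0, 0], [0, 0, 0, 0, 0, 0]]}}

```text
time_s: 3.02
tcp_pos: [0.4938, -0.2447, 0.3094]
ee_rot: [[-0.93, 0.368, -0.009], [0.368, 0.93, 0.005], [0.01, 0.001, -1.0]]
ft_force: [-1.4, 0.9, -0.3]
grip_width: 0.998
grip_force: 0.0
```

```bash
python3 - <<'E'
from plant import env, optics
import cv2
s=env.get_state();print(s["tcp_pos"],s["ee_rot"].round(3))
f=optics.grab_frame("side"); cv2.imwrite("pics/s1.png",cv2.resize(f["img"][180:320,260:420,::-1],None,fx=4,fy=4,interpolation=cv2.INTER_CUBIC))
E
```

```text
[ 0.49379992 -0.24467901  0.30944176] [[-0.93   0.368 -0.009]
 [ 0.368  0.93   0.005]
 [ 0.01   0.001 -1.   ]]
```

View pics/s1.png

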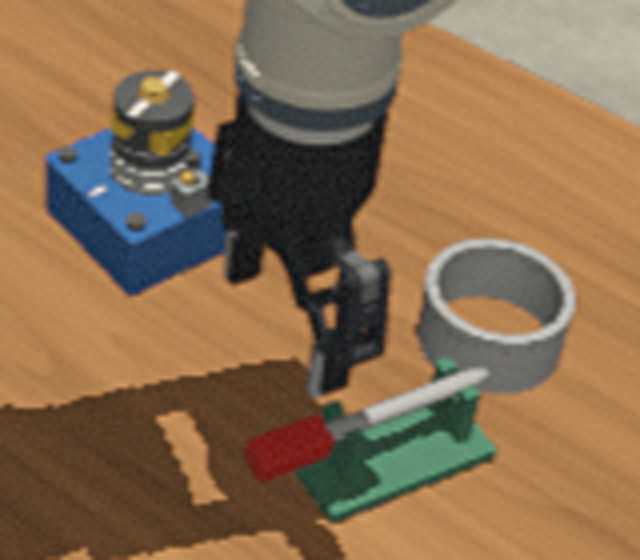

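The side crop shows the open gripper above the grip, with fingertips near (240,270) and (330,390) and the grip at (290,448). The path down is clear.

Request:
{"api": "play_rows", "payload": {"steps": [[0, 0, 0, 0, 0, 0], [0, 0, 2, 0, 0, 0], [0, 0, 2, 0, 0, 0], [0, 0, 0, 0, 0, 0], [0, 0, 0, 0, 0, 0]]}}

```text
time_s: 3.48
tcp_pos: [0.4964, -0.2459, 0.276]
ee_rot: [[-0.93, 0.367, 0.001], [0.367, 0.93, -0.0], [-0.001, -0.0, -1.0]]
ft_force: [-0.3, 0.3, -0.6]
grip_width: 1.004
grip_force: 0.0
```

Request:
{"api": "play_rows", "payload": {"steps": [[-0.18, -0.46, 1, 0, 0, 0], [0, 0, 2, 0, 0, 0], [0, 0, 2, 0, 0, 0], [0, 0, 2, 0, 0, 0], [0, 0, 0, 0, 0, 0]]}}

```text
time_s: 3.9
tcp_pos: [0.4954, -0.2508, 0.2028]
ee_rot: [[-0.93, 0.368, -0.003], [0.368, 0.93, 0.001], [0.003, 0.0, -1.0]]
ft_force: [-0.8, 1.2, 0.0]
grip_width: 1.004
grip_force: 0.0
```

Request:
{"api": "play_rows", "payload": {"steps": [[0, 0, 0, 0, 0, 0], [0, 0, 0, 0, 0, 0], [0, 0, 0, 0, 0, 0], [0, 0, 0, 0, 0, 0], [0, 0, 0, 0, 0, 0]], "fingers": 0.0, "force": 70}}

```text
time_s: 4.32
tcp_pos: [0.4964, -0.251, 0.2058]
ee_rot: [[-0.93, 0.368, 0.002], [0.368, 0.93, -0.001], [-0.002, -0.0, -1.0]]
ft_force: [1.1, 0.1, 0.1]
grip_width: 0.296
grip_force: 0.8
```

Request:
{"api": "play_rows", "payload": {"steps": [[0, 0, 0, 0, 0, 0], [0, 0, 0, 0, 0, 0], [0, 0, 0, 0, 0, 0], [0, 0, 0, 0, 0, 0], [0, 0, 0, 0, 0, 0]]}}

```text
time_s: 4.73
tcp_pos: [0.4963, -0.2511, 0.2055]
ee_rot: [[-0.93, 0.368, 0.001], [0.368, 0.93, -0.001], [-0.001, -0.0, -1.0]]
ft_force: [-1.5, 0.5, 6.1]
grip_width: 0.247
grip_force: 71.0
```

Request:
{"api": "play_rows", "payload": {"steps": [[0, 0, -1, 0, 0, 0], [0, 0, -3, 0, 0, 0], [0, 0, -3, 0, 0, 0], [0, 0, -3, 0, 0, 0], [0, 0, -2, 0, 0, 0]]}}

```text
time_s: 5.15
tcp_pos: [0.4961, -0.2508, 0.3275]
ee_rot: [[-0.93, 0.368, 0.001], [0.368, 0.93, -0.001], [-0.002, -0.0, -1.0]]
ft_force: [1.0, -0.2, -2.6]
grip_width: 0.243
grip_force: 70.0
```

Request:
{"api": "play_rows", "payload": {"steps": [[0, 0, 0, 0, 0, -6.04], [0, 0, 0, 0, 0, -6.04], [0, 0, 0, 0, 0, -6.04], [0, 0, 0, 0, 0, -6.04], [0, 0, 0, 0, 0, -6.04]]}}

```text
time_s: 5.57
tcp_pos: [0.4956, -0.2506, 0.325]
ee_rot: [[-0.988, -0.155, -0.001], [-0.155, 0.988, 0.0], [0.001, 0.001, -1.0]]
ft_force: [-0.0, -0.4, -3.0]
grip_width: 0.243
grip_force: 69.9
```

Request:
{"api": "play_rows", "payload": {"steps": [[0.53, 2.49, 0, 0, 0, 0], [0.53, 2.49, 0, 0, 0, 0], [0.53, 2.49, 0, 0, 0, 0], [0.53, 2.49, 0, 0, 0, 0], [0.53, 2.49, 0, 0, 0, 0]]}}

```text
time_s: 5.98
tcp_pos: [0.4501, -0.1306, 0.3249]
ee_rot: [[-0.989, -0.15, -0.001], [-0.15, 0.989, 0.0], [0.001, 0.0, -1.0]]
ft_force: [0.5, 1.1, -2.7]
grip_width: 0.241
grip_force: 70.0
```

Request:
{"api": "play_rows", "payload": {"steps": [[0.53, 2.49, 0, 0, 0, 0], [0.53, 2.49, 0, 0, 0, 0], [0.53, 2.49, 0, 0, 0, 0], [0, 0, 0, 0, 0, 0], [0, 0, 0, 0, 0, 0]]}}

```text
time_s: 6.4
tcp_pos: [0.4234, -0.0593, 0.325]
ee_rot: [[-0.988, -0.152, -0.001], [-0.152, 0.988, 0.0], [0.001, 0.0, -1.0]]
ft_force: [-0.0, 1.0, -1.9]
grip_width: 0.247
grip_force: 69.9
```

Request:
{"api": "play_rows", "payload": {"steps": [[0, 0, 0, 0, 0, 0], [0, 0, 0, 0, 0, 0], [0, 0, 0, 0, 0, 0], [0, 0, 0, 0, 0, 0], [0, 0, 0, 0, 0, 0]]}}

```text
time_s: 6.82
tcp_pos: [0.4243, -0.0607, 0.3247]
ee_rot: [[-0.989, -0.149, -0.0], [-0.149, 0.989, 0.0], [0.0, 0.0, -1.0]]
ft_force: [0.2, 0.5, -1.8]
grip_width: 0.246
grip_force: 69.9
```

```bash
python3 - <<'E'
from plant import env, optics
import cv2, numpy as np
s=env.get_state();print(s["tcp_pos"],s["ee_rot"].round(3))
for n in ("side","top"):
    f=optics.grab_frame(n); np.savez(f"pics/{n}2.npz",**f)
    y,x=(150,190) if n=="side" else (160,250)
    c=f["img"][y:y+120,x:x+160,::-1]; cv2.imwrite(f"pics/{n}2.png",cv2.resize(c,None,fx=5,fy=5,interpolation=cv2.INTER_CUBIC))
E
```

```text
[ 0.4242817  -0.06072598  0.32467393] [[-0.989 -0.149 -0.   ]
 [-0.149  0.989  0.   ]
 [ 0.     0.    -1.   ]]
```

View pics/side2.png

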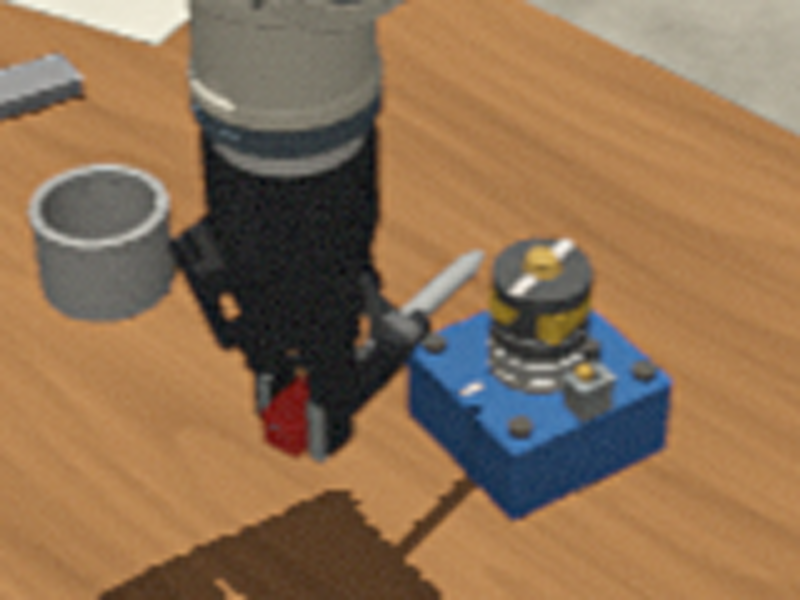

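View pics/top2.png

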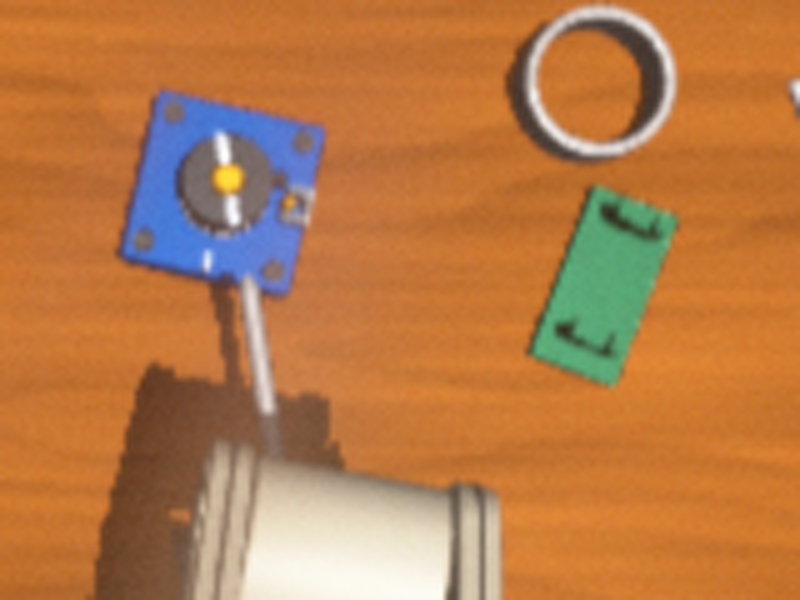

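The bar is held level and pointing at the nut. The tip is at crop pixel (247,277) in the top view and (480,255) in the side view.

```bash
python3 - <<'E'
from h import *
t,s=load("top2"),load("side2")
T=lambda u,v:np.array([(u+.5)/5-.5+250,(v+.5)/5-.5+160]); S=lambda u,v:np.array([(u+.5)/5-.5+190,(v+.5)/5-.5+150])
print("tip",tri([t,s],[T(247,277),S(481,255)]))
m=[T(262,385),T(247,277)]
a,b=[onz(t,p,.17) for p in m];print(a,b,np.degrees(np.arctan2(*(b-a)[1::-1])))
print("exp tip px top",proj(t,[.5677,-.0391,.1697]),m[1],"side",proj(s,[.5677,-.0391,.1697]),S(481,255))
E
```

```text
tip (array([ 0.56653409, -0.0393699 ,  0.16719208]), [array([ 0.1, -0.1]), array([-0.2,  0. ])])
[ 0.50468462 -0.04774417  0.17      ] [ 0.56596481 -0.03885632  0.17      ] 8.252429454841172
exp tip px top [299.0838085  214.39934953] [299. 215.] side [285.84280427 199.58757875] [285.8 200.6]
```

Request:
{"api": "play_rows", "payload": {"steps": [[0, 0, 2, 0, 0, 0], [0, 0, 2.5, 0, 0, 0], [0, 0, 2.4, 0, 0, 0], [0, 0, 0, 0, 0, 0], [0, 0, 0, 0, 0, 0]]}}

```text
time_s: 7.33
tcp_pos: [0.4238, -0.0603, 0.2551]
ee_rot: [[-0.989, -0.15, -0.003], [-0.15, 0.989, 0.001], [0.003, 0.001, -1.0]]
ft_force: [-0.2, 0.5, -1.4]
grip_width: 0.248
grip_force: 70.0
```

Request:
{"api": "play_rows", "payload": {"steps": [[0, 0, 0, 0, 0, 0], [0, 0, 0, 0, 0, 0], [-0.6, 0, 0, 0, 0, 0], [-0.8, 0, 0, 0, 0, 0], [-0.8, 0, 0, 0, 0, 0]]}}

```text
time_s: 7.75
tcp_pos: [0.4471, -0.0569, 0.2566]
ee_rot: [[-0.989, -0.15, 0.002], [-0.15, 0.989, -0.0], [-0.002, -0.001, -1.0]]
ft_force: [0.1, 0.8, -2.0]
grip_width: 0.243
grip_force: 70.0
```

Request:
{"api": "play_rows", "payload": {"steps": [[-0.5, 0, 0, 0, 0, 0], [-0.5, 0, 0, 0, 0, 0], [-0.5, 0, 0, 0, 0, 0], [-0.5, 0, 0, 0, 0, 0], [-0.3, 0, 0, 0, 0, 0]]}}

```text
time_s: 8.17
tcp_pos: [0.4693, -0.0534, 0.2557]
ee_rot: [[-0.989, -0.15, 0.0], [-0.15, 0.989, -0.0], [-0.0, -0.0, -1.0]]
ft_force: [-0.5, -0.1, -2.4]
grip_width: 0.245
grip_force: 70.0
```

Request:
{"api": "play_rows", "payload": {"steps": [[-0.7, 0, 0, 0, 0, 0], [-0.8, 0, 0, 0, 0, 0], [-0.8, 0, 0, 0, 0, 0], [-0.8, 0, 0, 0, 0, 0], [-0.8, 0, 0, 0, 0, 0]]}}

```text
time_s: 8.58
tcp_pos: [0.5082, -0.0475, 0.2557]
ee_rot: [[-0.989, -0.15, 0.0], [-0.15, 0.989, -0.0], [-0.0, -0.0, -1.0]]
ft_force: [-1.1, -0.0, -1.8]
grip_width: 0.246
grip_force: 70.0
```

Request:
{"api": "play_rows", "payload": {"steps": [[-0.8, 0, 0, 0, 0, 0], [-0.8, 0, 0, 0, 0, 0], [-0.8, 0, 0, 0, 0, 0], [-0.8, 0, 0, 0, 0, 0], [-0.6, 0, 0, 0, 0, 0]]}}

```text
time_s: 9.0
tcp_pos: [0.5458, -0.0418, 0.2557]
ee_rot: [[-0.989, -0.15, 0.0], [-0.15, 0.989, -0.0], [-0.0, -0.0, -1.0]]
ft_force: [0.5, -0.4, -2.1]
grip_width: 0.243
grip_force: 70.0
```

Request:
{"api": "play_rows", "payload": {"steps": [[-0.5, 0, 0, 0, 0, 0], [-0.5, 0, 0, 0, 0, 0], [-0.4, 0, 0, 0, 0, 0], [-0.3, 0, 0, 0, 0, 0], [0, 0, 0, 0, 0, 0]]}}

```text
time_s: 9.42
tcp_pos: [0.5621, -0.0393, 0.2558]
ee_rot: [[-0.989, -0.15, 0.001], [-0.15, 0.989, -0.0], [-0.001, -0.0, -1.0]]
ft_force: [0.9, -0.3, -2.5]
grip_width: 0.243
grip_force: 70.0
```

Request:
{"api": "play_rows", "payload": {"steps": [[-0.4, 0, 0, 0, 0, 0], [0, 0, 0, 0, 0, 0], [0, 0, 0, 0, 0, 0], [0, 0, 0, 0, 0, 0], [0, 0, 0, 0, 0, 0]]}}

```text
time_s: 9.83
tcp_pos: [0.5654, -0.0388, 0.2557]
ee_rot: [[-0.989, -0.15, -0.0], [-0.15, 0.989, 0.0], [0.0, 0.0, -1.0]]
ft_force: [-0.0, 0.4, -2.4]
grip_width: 0.246
grip_force: 70.0
```

Request:
{"api": "play_rows", "payload": {"steps": [[-0.015, 0.43, 0, 0, 0, 4], [-0.015, 0.43, 0, 0, 0, 4], [-0.015, 0.43, 0, 0, 0, 4], [-0.015, 0.43, 0, 0, 0, 4], [0, 0, 0, 0, 0, 0]]}}

```text
time_s: 10.25
tcp_pos: [0.5653, -0.0211, 0.2557]
ee_rot: [[-0.992, 0.13, 0.0], [0.13, 0.992, 0.0], [-0.0, 0.0, -1.0]]
ft_force: [0.1, 0.1, -2.4]
grip_width: 0.248
grip_force: 70.0
```

Request:
{"api": "play_rows", "payload": {"steps": [[-0.01, 0.32, 0, 0, 0, 3], [-0.01, 0.32, 0, 0, 0, 3], [-0.01, 0.32, 0, 0, 0, 3], [-0.01, 0.32, 0, 0, 0, 3], [0, 0, 0, 0, 0, 0]]}}

```text
time_s: 10.67
tcp_pos: [0.5682, -0.0089, 0.2557]
ee_rot: [[-0.944, 0.33, -0.001], [0.33, 0.944, -0.0], [0.0, -0.0, -1.0]]
ft_force: [-1.4, 0.8, -0.8]
grip_width: 0.243
grip_force: 70.8
```

Turned 28° so far, and the load is just starting to build.

Request:
{"api": "play_rows", "payload": {"steps": [[-0.01, 0.32, 0, 0, 0, 3], [-0.01, 0.32, 0, 0, 0, 3], [-0.01, 0.32, 0, 0, 0, 3], [0, 0, 0, 0, 0, 0], [0, 0, 0, 0, 0, 0]]}}

```text
time_s: 11.08
tcp_pos: [0.5721, -0.0001, 0.2557]
ee_rot: [[-0.882, 0.472, -0.0], [0.472, 0.882, 0.001], [0.001, 0.0, -1.0]]
ft_force: [-0.3, 5.4, -1.5]
grip_width: 0.244
grip_force: 70.6
```

Request:
{"api": "play_rows", "payload": {"steps": [[-0.01, 0.32, 0, 0, 0, 3], [-0.01, 0.32, 0, 0, 0, 3], [0, 0, 0, 0, 0, 0], [0, 0, 0, 0, 0, 0], [0, 0, 0, 0, 0, 0]]}}

```text
time_s: 11.5
tcp_pos: [0.5756, 0.0047, 0.2557]
ee_rot: [[-0.826, 0.563, 0.0], [0.563, 0.826, -0.0], [-0.0, -0.0, -1.0]]
ft_force: [0.4, 1.7, -1.7]
grip_width: 0.243
grip_force: 70.1
```

```bash
python3 - <<'E'
from plant import env, optics
import cv2, numpy as np
s=env.get_state();print(s["tcp_pos"],s["ee_rot"].round(3),s["moment"])
f=optics.grab_frame("side"); np.savez("pics/side3.npz",**f)
cv2.imwrite("pics/side3.png",cv2.resize(f["img"][150:270,220:380,::-1],None,fx=5,fy=5,interpolation=cv2.INTER_CUBIC))
E
```

```text
[0.57563235 0.00468586 0.25573428] [[-0.826  0.563  0.   ]
 [ 0.563  0.826 -0.   ]
 [-0.    -0.    -1.   ]] [0.34302208 0.03562651 0.1161803 ]
```

View pics/side3.png

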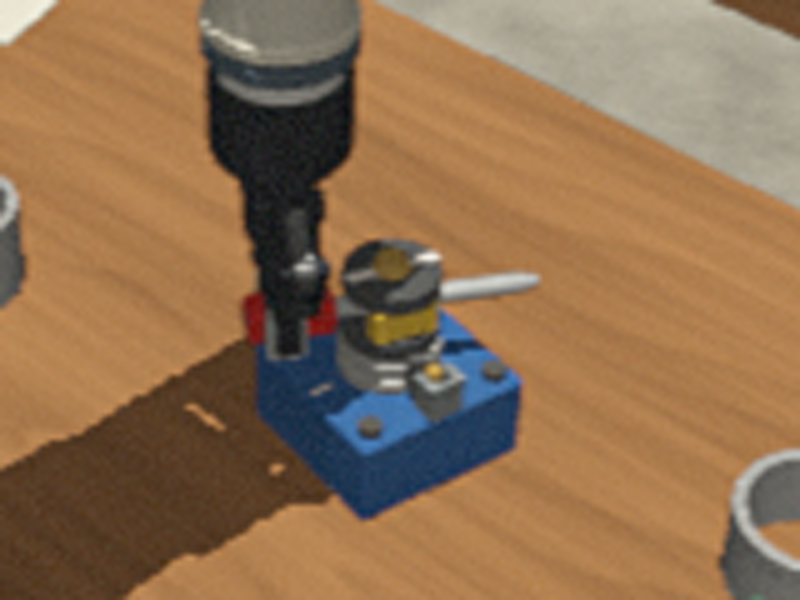

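The bar is through the nut, with its tip at crop (538,280). The white line now runs from about (347,277) to (438,257).

```bash
python3 - <<'E'
from h import *
s=load("side3")
S=lambda u,v:np.array([(u+.5)/5-.5+220,(v+.5)/5-.5+150])
a,b=onz(s,S(347,277),.121),onz(s,S(438,257),.121);d=b-a;print(a,b,np.degrees(np.arctan2(d[1],d[0])))
E
```

```text
[ 0.60249932 -0.01896148  0.121     ] [ 0.64953399 -0.04259664  0.121     ] -26.679758530053185
```

Request:
{"api": "play_rows", "payload": {"steps": [[-0.01, 0.32, 0, 0, 0, 3], [-0.01, 0.32, 0, 0, 0, 3], [0, 0, 0, 0, 0, 0], [0, 0, 0, 0, 0, 0], [0, 0, 0, 0, 0, 0]]}}

```text
time_s: 11.97
tcp_pos: [0.5799, 0.0099, 0.2559]
ee_rot: [[-0.763, 0.647, 0.001], [0.647, 0.763, 0.0], [-0.001, 0.001, -1.0]]
ft_force: [2.3, 3.7, -2.4]
grip_width: 0.248
grip_force: 70.3
```

Request:
{"api": "play_rows", "payload": {"steps": [[-0.01, 0.32, 0, 0, 0, 3], [0, 0, 0, 0, 0, 0], [0, 0, 0, 0, 0, 0], [0, 0, 0, 0, 0, 0], [0, 0, 0, 0, 0, 0]]}}

```text
time_s: 12.38
tcp_pos: [0.5819, 0.0123, 0.2559]
ee_rot: [[-0.728, 0.686, 0.001], [0.686, 0.728, -0.0], [-0.001, 0.001, -1.0]]
ft_force: [3.0, 3.0, -1.4]
grip_width: 0.244
grip_force: 70.4
```

Request:
{"api": "play_rows", "payload": {"steps": [[0, 0, 0, 0, 0, 0], [0, 0, 0, 0, 0, 0], [0, 0, 0, 0, 0, 0], [0, 0, 0, 0, 0, 0], [0, 0, 0, 0, 0, 0]], "fingers": 0.6}}

```text
time_s: 12.8
tcp_pos: [0.5815, 0.0122, 0.2557]
ee_rot: [[-0.727, 0.687, -0.0], [0.687, 0.727, -0.0], [0.0, -0.0, -1.0]]
ft_force: [-0.5, -0.8, 0.4]
grip_width: 0.598
grip_force: 0.0
```

Request:
{"api": "play_rows", "payload": {"steps": [[0, 0, 0, 0, 0, 0], [0, 0, 0, 0, 0, 0], [0, 0, 0, 0, 0, 0], [0, 0, -1, 0, 0, 0], [0, 0, -1, 0, 0, 0]]}}

```text
time_s: 13.22
tcp_pos: [0.5815, 0.0124, 0.276]
ee_rot: [[-0.727, 0.687, -0.001], [0.687, 0.727, -0.0], [0.001, -0.001, -1.0]]
ft_force: [0.1, -0.4, 0.7]
grip_width: 0.601
grip_force: 0.0
```

Request:
{"api": "play_rows", "payload": {"steps": [[0, 0, -2, 0, 0, 0], [0, 0, -3, 0, 0, 0], [0, 0, -3, 0, 0, 0], [0, 0, -3, 0, 0, 0], [0, 0, -3, 0, 0, 0]]}}

```text
time_s: 13.63
tcp_pos: [0.5814, 0.0125, 0.4185]
ee_rot: [[-0.727, 0.687, 0.001], [0.687, 0.727, -0.0], [-0.001, 0.001, -1.0]]
ft_force: [1.5, 0.0, 0.2]
grip_width: 0.597
grip_force: 0.0
```

Request:
{"api": "play_rows", "payload": {"steps": [[3, 0, 0, 0, 0, 0], [3, 0, 0, 0, 0, 0], [3, 0, 0, 0, 0, 0], [3, 0, 0, 0, 0, 0], [0, 0, 0, 0, 0, 0]]}}

```text
time_s: 14.05
tcp_pos: [0.491, 0.0969, 0.4167]
ee_rot: [[-0.728, 0.685, -0.001], [0.685, 0.728, 0.001], [0.002, -0.0, -1.0]]
ft_force: [-0.1, 0.9, -0.5]
grip_width: 0.597
grip_force: 0.0
```

```bash
python3 - <<'E'
from plant import env, optics
import cv2, numpy as np
s=env.get_state();print(s["tcp_pos"],s["ft_force"])
o=[]
for n,y,x in(("side",170,230),("top",150,240)):
    f=optics.grab_frame(n); np.savez(f"pics/{n}4.npz",**f)
    o.append(cv2.resize(f["img"][y:y+110,x:x+80,::-1],None,fx=5,fy=5,interpolation=cv2.INTER_CUBIC))
cv2.imwrite("pics/c4.png",np.hstack(o))
E
```

```text
[0.49098294 0.09688972 0.41665204] [-0.10753196  0.88299101 -0.48742557]
```

View pics/c4.png

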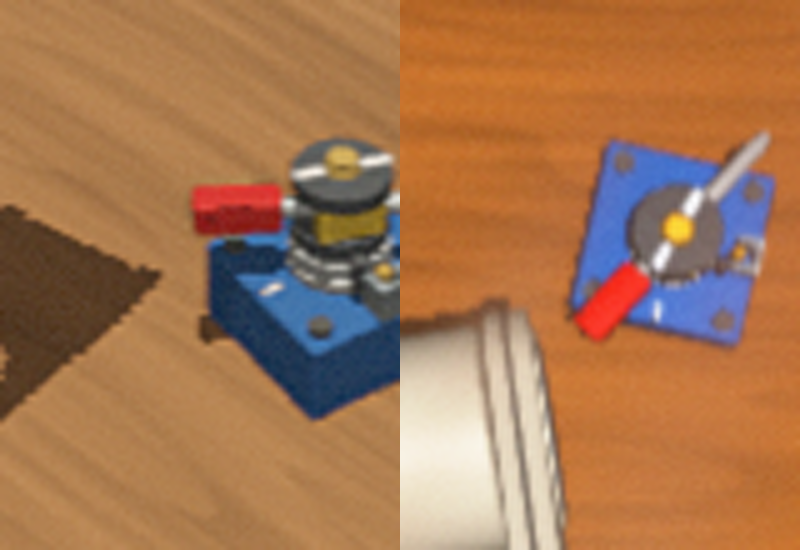

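Side pane: the grip sits beside the nut, roughly level. Top pane: the line runs from (703,188) to (655,272), the bar tip is at (767,135), and the middle of the grip is at (613,303).

```bash
python3 - <<'E'
from h import *
t=load("top4");T=lambda u,v:np.array([(u-400+.5)/5-.5+240,(v+.5)/5-.5+150])
# white line by colour on the nut top
def line(f,c0,z=.121):
    c=proj(f,[.6275,-.0297,z]);m=mask(f,(0,0,190),(180,70,255));yy,xx=np.nonzero(m);k=np.hypot(xx-c[0],yy-c[1])<10
    P=np.array([onz(f,p,z)[:2] for p in np.c_[xx,yy][k]]);w=np.linalg.svd(P-P.mean(0))[2][0];w=w*np.sign(w[0]);return k.sum(),P.mean(0),np.degrees(np.arctan2(w[1],w[0]))
for n in("top0","top2","top4"):print(n,line(load(n),0))
tip=onz(t,T(767,135),.099);g=onz(t,T(613,303),.11)
a,b=onz(t,T(703,188),.121),onz(t,T(655,272),.121);print(a,b)
th=np.radians(line(t,0)[2])
for q in(tip,g):
    d=(q-[.6275,-.0297,0])[:2];print(q,d@[np.cos(th),np.sin(th)],d@[-np.sin(th),np.cos(th)])
E
```

```text
top0 (np.int64(29), array([ 0.62712819, -0.02956439]), np.float64(9.631122190861957))
top2 (np.int64(29), array([ 0.62712819, -0.02956439]), np.float64(9.631122190861957))
top4 (np.int64(24), array([ 0.6275085 , -0.02965906]), np.float64(-29.389746309409485))
[ 0.65242897 -0.04450931  0.121     ] [ 0.60179357 -0.0162292   0.121     ]
[ 0.6884048  -0.08456106  0.099     ] 0.07998939718994302 -0.017911634109758337
[0.58390185 0.00851299 0.11      ] -0.0567400856022907 0.011899340311646824
```

```bash
python3 -c "
from plant import env
print(env.close_job())"
```

```text
the job is handed in; nothing more can be done
None
```

The job is handed in: the bar is released in the cross-hole with its tip about 80 mm past the nut's axis, and the nut has turned about 0.68 rad clockwise, past its detent; I moved no bystander, and the judge returned no result.

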